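# Clear the detergent bin's lid and hold it open

### The job

Take the wooden scrubbing brush off the lid of the detergent bin and lay it gently in the empty metal tray, flat on the tray's floor with the bristles down. Only then lift the bin's lid by its handle to about 60 degrees from closed and finish while still holding it there with the fingers so that I can refill the bin, as it falls shut if let go. Leave the bottle, the mug and the jar where they stand.

Things in the scene. Friction and masses are not known exactly. Their poses are not given: they have to be found in the camera images.
- bin: White open-topped bin for detergent tablets, fixed to the counter: 180 mm deep (its x), 220 mm wide (its y), 120 mm high. Origin: centre of its underside. Its x points from the handle side (near the robot) to the hinge side; z up.
- lid (a joint): Hinge of the bin's lid: 0 closed, grows as the lid opens upward, in rad (60 degrees = 1.047), stop at 1.45. No spring or catch; 0.25 to 0.5 kg, falls shut from every angle. The hinge line runs along the bin's y through point lid_hinge.
- lid_handle (a point): Middle of the handle's grip: a straight round steel bar, 10 mm thick, 100 mm long along the bin's y, on a leg at each end, standing 40 mm out from the lid's free edge in the plane of the lid, 124 mm above the counter when closed. 35 mm of free space between bar and bin; it can pivot between the fingers as the lid turns. Axes: the bin's when closed; turns with the lid.
- lid_hinge (a point): Middle of the hinge line, on the bin's far upper edge, 120 mm above the counter. The lid is a flat grey plate 180 x 220 x 8 mm, from this line toward the handle; closed, its underside is level with this point. The handle's grip is 220 mm from it along the lid and 4 mm above it (square to the lid).
- brush: Scrubbing brush, 46 mm wide (its x), 140 mm long (its y), 40 mm high, 0.08 to 0.17 kg, loose: wooden block (upper 22 mm) on a white bristle pad (lower 18 mm, 36 x 128 mm, hard as a block). Starts bristles down on the closed lid (top face 128 mm above the counter). Origin: centre of the bristle face; z out through the wooden back.
- tray: Empty open steel tray, fixed to the counter: 220 mm (its x) by 160 mm (its y), 35 mm high, walls and floor 4 mm thick. Origin: centre of its underside.
- bottle: Grey bottle, 76 mm across, 200 mm high, loose, to be left alone. Origin: centre of its underside.
- mug: White mug, 76 mm across, 85 mm high, its handle at its +y, loose, to be left alone. Origin: centre of its underside.
- jar: Pale plastic jar with a grey steel cap, 70 mm across, 90 mm high, loose, to be left alone. Origin: centre of its underside.
There are look-alikes about, which are no part of the job. Several things have the shape of the brush; the one meant has the colours described above.

How it is judged:
On the way:
1. the brush lies flat, bristles down, on the tray's floor, let go, with the lid still closed (x of brush in the frame of tray between -0.1 and 0.1 m and y of brush in the frame of tray between -0.075 and 0.075 m and z of brush in the frame of tray below 0.014 m and angle between brush's own z axis and vertical below 0.2 rad and linear speed of brush below 0.05 m/s and contact force between the fingers and brush below 0.05 N and value of joint lid below 0.1 rad), for 0.2 s.
At the end, for the whole second after the job is handed in: The brush lies flat (within 11 degrees), bristles down, on the tray's floor, released; the lid is held still by the fingers alone, open 60 +- 10 degrees; bottle, mug and jar are within 30 mm of where they stood (x of brush in the frame of tray between -0.1 and 0.1 m and y of brush in the frame of tray between -0.075 and 0.075 m and z of brush in the frame of tray below 0.014 m and angle between brush's own z axis and vertical below 0.2 rad and linear speed of brush below 0.05 m/s and contact force between each of the fingers, bin and brush below 0.05 N and value of joint lid between 0.873 and 1.222 rad and velocity of joint lid between -0.1 and 0.1 rad/s and contact force between the fingers and bin above 0.5 N and contact force between bin and bottle below 0.05 N and contact force between bin and mug below 0.05 N and contact force between bin and jar below 0.05 N and distance of each of bottle, mug, jar from where it was at the start of the episode below 0.03 m); the arm keeps its last pose, push and grip.
It fails at once if the lid is opened (over 0.2 rad) before the brush is in the tray (value of joint lid above 0.2 rad and z of brush in the frame of tray above 0.03 m).
It fails at once if the brush is dropped or thrown (over 0.9 m/s out of the fingers) (linear speed of brush above 0.9 m/s and contact force between the fingers and brush below 0.01 N).
It fails at once if the bottle, mug or jar is moved over 30 mm or tipped over (distance of any of bottle, mug, jar from where it was at the start of the episode above 0.03 m or angle between any of bottle, mug, jar's own z axis and vertical above 0.5 rad).
It also fails if it takes over 53 s, if anything falls off the work surface, if the arm or the gripper's body presses on something with over 40 N, if the wrist force passes 120 N, or if a joint passes its speed limit or range.

### The arm

A 6-joint arm with a two-finger parallel gripper is mounted at the origin on the work surface. World frame = base frame: x ahead of the robot, y to its left, z up, the work surface at z = 0. Lengths are in m, angles in rad, forces in N, time in s.
With the tool pointing down it reaches from about 0.35 to 0.725 m from the base axis. Payload 6 kg.
Tool frame: the origin (TCP) lies at the very end of the fingers, on their centre line; the grasp point (between the pads) lies arm.pinch_z behind it (arm.pinch_z is the distance from the TCP to the grasp point, in m); z points along the fingers, y is the line along which they close (so a half turn about z gives the same grasp; the last joint's range is limited). The gripper opens to 85 mm and grips with 20 to 120 N. Pads are 22 mm wide; open, the fingers measure 114 mm over their backs; the gripper's body (76 mm by 85 mm) begins 54 mm behind the grasp point. The pads swing forward as they close: fully open they stand 13 mm farther back than shut.
Start: joints at [1.533, 0.04, 0.085, 0, -1.615, -0.334], TCP at [0.218, 0.559, 0.231] pointing down, gripper open.
Joint ranges: [-2.56, 2.56], [-1.29, 2.01], [-1.08, 1.49], [-3.29, 1.98], [-2.81, -0.18], [-2.99, 2.99]. Speed limits (rad/s): [2.57, 2.57, 3.01, 3.14, 3.14, 3.14].

### API

Orientations are given as a rotation vector (axis times angle).
In Python, from workcell import arm gives the robot as it stands.
- The arm moves only by the shell command python3 -m crank 'ROWS' [FORCE]. ROWS is JSON, a list of rows, each an object of numbers: "x", "y", "z": the shift along the world's x, y, z in m; "wx", "wy", "wz": the turn, a rotation vector about the world's x, y, z in rad; "jaw": the opening, from 0 (shut) to 1 (fully open). In form: [{"x": .., "y": .., "z": .., "wx": .., "wy": .., "wz": .., "jaw": ..}, ...]. A call has 1 to 8 rows; each row shifts and turns the commanded pose from where the row before left it; what a row does not reach is not made up. A row lasts 1/10 s, in which the tool goes at most 50 mm and 8.59 degrees, less where a joint would pass 70% of its speed; a pose out of reach is approached as far as the arm can. A call with a gripper value outside its range is refused whole. The fingers move at their own pace and stop on an object; FORCE is the grip in N (left out, the last holds). Time passes only in rows, so rows that do not move let the fingers close. It gives the time, the measured TCP pose, the force, the opening and the grip force at its end, in the units of the state.
- arm.get_state(): the state, without advancing time (a new reading comes with each control period).
- arm.grab_frame(name): name is "scene" or "top" or "wrist"; returns a dict with "image" (384x512x3 uint8, red, green, blue), "range_z" (384x512 float32, m along the optical axis (not along the pixel's ray), 0 where there is no reading), "intrinsics" (3x3 intrinsics, pixels), "k1" (the pictures are not rectified: a ray, as slopes to the right and down, at radius r is drawn at 1 + k1 r^2 times it, then the intrinsics apply), "R" (3x3) and "t" (3): a world point X has camera coordinates R X + t. Camera axes: x right, y down, z forward; pixel columns grow to the right and rows downward; lengths in m; the calibration is good to about 2 mm. A picture is of the moment at which its call begins.
- arm.job_done(): hands the job in; it is judged then, once.
The state is a dict: "t": time; "joint_pos": joint angles; "dq": joint speeds; "tau": joint torques, N m; "ee_pos": TCP position; "tcp_rot": TCP orientation; "contact_force": force on the tool from outside, world axes, zero at the start; "ft_torque": the same for the moment, N m; "grip_width": finger opening in m; "gripper_force": force on a finger pad.
Only numpy, scipy, OpenCV 4.12 (cv2) and the standard library are available. Lean on these libraries where they do the work, as an engineer would, in place of code of your own. Each camera call takes 0.05 s, during which the arm holds its last target. There are 200 camera calls.

## Working session

There is one attempt and no reset: what is moved stays moved. The work goes in short steps, Python scripts to look and compute and a shell command to move; the robot and the scene stay as the last step left them, time stands still between calls to the robot, and variables do not carry over. Pictures are saved under pics/ and viewed, at most 10 in all, crops included, and the job is handed in when it is done.

```bash
mkdir -p pics
cat > h.py <<'E'
import numpy as np, cv2, pickle
from workcell import arm
def grab(n,tag):
    f=arm.grab_frame(n); pickle.dump(f,open(tag+'.pkl','wb'))
    cv2.imwrite(f'pics/{tag}.png',f['image'][:,:,::-1]); return f
def world(f,u,v,d=None,z=None):
    K=np.array(f['intrinsics']);R=np.array(f['R']);t=np.array(f['t'])
    a=np.array([(u-K[0,2])/K[0,0],(v-K[1,2])/K[1,1]]);s=a.copy()
    for _ in range(20): s=a/(1+f['k1']*(s@s))
    r=np.array([s[0],s[1],1.])
    if z is None:
        if d is None: d=f['range_z'][int(round(v)),int(round(u))]
        return R.T@(r*d-t)
    c=-R.T@t; w=R.T@r
    return c+w*(z-c[2])/w[2]
E
python3 - <<'E'
from h import *
a=grab('scene','s1');b=grab('top','t1')
im=np.hstack([a['image'],b['image']])[:,:,::-1]
cv2.imwrite('pics/t1b.png',cv2.resize(b['image'][:,:,::-1],(800,600),interpolation=cv2.INTER_CUBIC))
cv2.imwrite('pics/s1b.png',cv2.resize(a['image'][:,:,::-1],(800,600),interpolation=cv2.INTER_CUBIC))
s=arm.get_state();print(s,arm.pinch_z)
E
```

```text
{'t': 0.1, 'joint_pos': array([ 1.53270775e+00,  4.07738487e-02,  8.39238370e-02, -4.08517474e-04,
       -1.61550662e+00, -3.33691356e-01]), 'dq': array([-0.00011601, -0.00179233,  0.00293117,  0.0013563 ,  0.0009021 ,
       -0.00014317]), 'tau': array([-5.20979069e-03, -3.69340754e+01,  3.48280978e+01,  6.95200548e+00,
       -4.60832103e-03, -4.28920558e-06]), 'ee_pos': array([0.21779371, 0.55876185, 0.2303734 ]), 'tcp_rot': array([ 3.08589921e+00, -5.80309033e-01, -2.73018419e-04]), 'contact_force': array([0.10506192, 0.18212101, 0.28025203]), 'ft_torque': array([-0.03770204,  0.01261363,  0.07203818]), 'gripper_force': 0.0, 'grip_width': 0.0855615513967083} 0.0187
```

View pics/t1b.png

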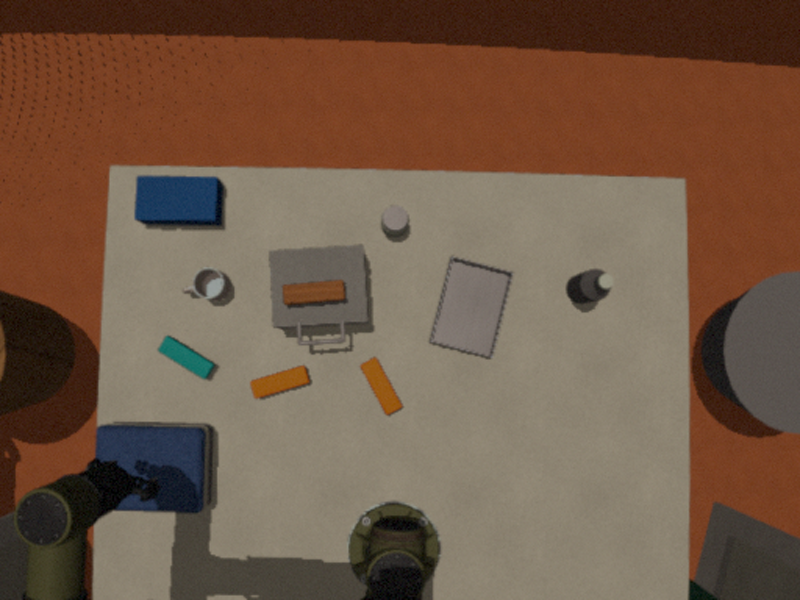

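View pics/s1b.png

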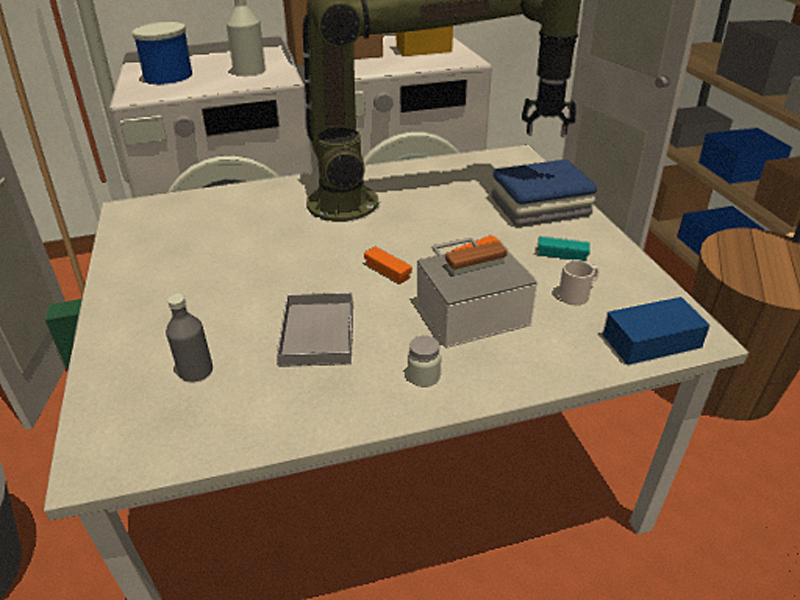

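The top view shows four things shaped like the brush: wood brown on the lid (314,292), orange blocks at (280,381) and (381,386), and teal at (187,357). I choose the one on the lid and check it in a close crop. The tray is at (471,307), the handle bar at about (322,341), the jar at (395,221), the mug at (210,285) and the bottle at (590,287).

Run:
```python
from h import *
b=pickle.load(open('t1.pkl','rb'));a=pickle.load(open('s1.pkl','rb'))
c=b['image'][150:235,165:335,::-1]; d=a['image'][145:225,255:355,::-1]
c=cv2.resize(c,(680,340),interpolation=cv2.INTER_CUBIC); d=cv2.resize(d,(300,240),interpolation=cv2.INTER_CUBIC)
o=np.zeros((580,680,3),np.uint8);o[:340]=c;o[340:,:300]=d
cv2.imwrite('pics/c1.png',o)
k=.64
print(np.array(b['intrinsics']),b['k1'],-np.array(b['R']).T@b['t'])
for n,u,v,z in [('brushc',314,292,.168),('traytl',452,258,.035),('traytr',511,270,.035),('traybr',490,357,.035),('traybl',430,343,.035),('binHl',270,251,.128),('binHr',364,246,.128),('binNr',369,323,.128),('binNl',274,327,.128),('jar',396,219,.09),('mug',210,284,.085),('bottle',600,281,.2)]:
    print(n,world(b,u*k,v*k,z=z).round(3),world(b,u*k,v*k).round(3))
```

```text
[[424.40654932   0.         253.19153784]
 [  0.         424.40654932 190.62985569]
 [  0.           0.           1.        ]] -0.07810518892087233 [0.49105767 0.03987238 1.66094831]
brushc [0.616 0.193 0.168] [0.617 0.194 0.166]
traytl [ 0.719 -0.132  0.035] [ 0.718 -0.132  0.036]
traytr [ 0.692 -0.279  0.035] [ 0.693 -0.28   0.029]
traybr [ 0.476 -0.228  0.035] [ 0.476 -0.228  0.035]
traybl [ 0.508 -0.08   0.035] [ 0.508 -0.082  0.001]
binHl [0.714 0.303 0.128] [0.713 0.302 0.13 ]
binHr [0.73  0.084 0.128] [ 0.75   0.088 -0.002]
binNr [0.55  0.069 0.128] [ 0.555  0.071 -0.001]
binNl [0.537 0.288 0.128] [0.491 0.04  1.661]
jar [0.803 0.01  0.09 ] [0.802 0.01  0.093]
mug [0.638 0.451 0.085] [0.645 0.473 0.003]
bottle [ 0.651 -0.449  0.2  ] [ 0.651 -0.449  0.201]
```

View pics/c1.png

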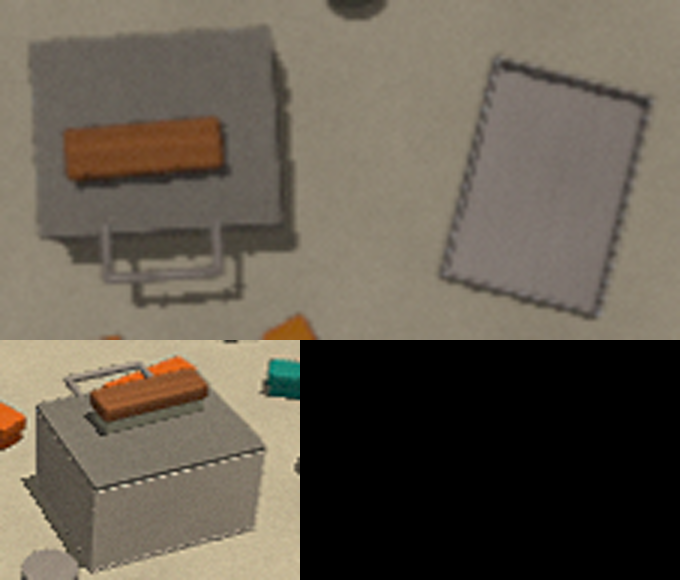

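The crop confirms the choice. The thing on the lid is brown wood with a pale bristle pad below, and the other two are plain orange. Next I measure exact poses by fitting rectangles to the point cloud.

```bash
cat >> h.py <<'E'
def cloud(f):
    K=np.array(f['intrinsics']);R=np.array(f['R']);t=np.array(f['t']);D=f['range_z']
    v,u=np.mgrid[0:384,0:512];a=np.stack([(u-K[0,2])/K[0,0],(v-K[1,2])/K[1,1]],-1);s=a.copy()
    for _ in range(20): s=a/(1+f['k1']*(s**2).sum(-1,keepdims=True))
    P=np.concatenate([s,np.ones_like(s[...,:1])],-1)*D[...,None]
    P=(P-t)@R; P[D==0]=np.nan; return P
def rect(Q):
    r=cv2.minAreaRect((Q[:,:2]*1000).astype(np.float32));return r
E
python3 - <<'E'
from h import *
b=pickle.load(open('t1.pkl','rb'));P=cloud(b);x,y,z=P[...,0],P[...,1],P[...,2]
I=b['image'].astype(int)
def box(x0,x1,y0,y1,z0,z1): return (x>x0)&(x<x1)&(y>y0)&(y<y1)&(z>z0)&(z<z1)
m=box(.5,.75,.05,.32,.15,.19);print('brush',m.sum(),rect(P[m]),z[m].mean())
# colour mask, ray-plane
c=(I[...,0]-I[...,2]>50);c[:, :]&=True
vv,uu=np.nonzero(c);k=(uu>170)&(uu<230)&(vv>170)&(vv<200)
Q=np.array([world(b,u,v,z=.168) for u,v in zip(uu[k],vv[k])]);print('brush colour',k.sum(),rect(Q))
m=box(.53,.76,.05,.33,.11,.145);print('lid',m.sum(),rect(P[m]),z[m].mean())
m=box(.44,.525,.05,.33,.1,.15);print('handle',m.sum(),rect(P[m]) if m.sum()>3 else 0)
m=box(.44,.75,-.32,-.05,.015,.06);print('tray wall',m.sum(),rect(P[m]))
for u,v in [(191.3,219.5),(219,217.5)]: print('bar end',world(b,u,v,z=.129))
from scipy.spatial.transform import Rotation as R
print(R.from_rotvec(arm.get_state()['tcp_rot']).as_matrix().round(3))
E
```

```text
brush 524 ((617.8643188476562, 195.24143981933594), (46.647186279296875, 139.74307250976562), 5.786126613616943) 0.16724943113009572
brush colour 474 ((617.5880737304688, 195.50607299804688), (43.25261306762695, 136.97628784179688), 6.0883870124816895)
lid 2511 ((625.9075927734375, 188.70481872558594), (201.0823516845703, 221.72564697265625), 4.723135948181152) 0.12789860681939308
handle 102 ((511.9176940917969, 180.26458740234375), (108.89146423339844, 25.12140464782715), 89.92608642578125)
tray wall 295 ((601.3297119140625, -182.5951385498047), (161.084228515625, 221.45558166503906), 76.46044921875)
bar end [0.50122317 0.22908927 0.129     ]
bar end [0.51028075 0.12961391 0.129     ]
[[ 0.932 -0.363 -0.   ]
 [-0.363 -0.932 -0.002]
 [ 0.     0.002 -1.   ]]
```

```bash
python3 -m crank '[{"x":0.033,"y":-0.03,"wz":-0.09,"jaw":1},{"x":0.033,"y":-0.03,"wz":-0.09,"jaw":1},{"x":0.033,"y":-0.03,"wz":-0.09,"jaw":1},{"x":0.033,"y":-0.03,"wz":-0.09,"jaw":1},{"x":0.033,"y":-0.03,"wz":-0.09,"jaw":1},{"x":0.033,"y":-0.03,"wz":-0.09,"jaw":1},{"x":0.033,"y":-0.03,"wz":-0.09,"jaw":1},{"x":0.033,"y":-0.03,"wz":-0.09,"jaw":1}]' 30
python3 -m crank '[{"x":0.033,"y":-0.03,"wz":-0.09,"jaw":1},{"x":0.033,"y":-0.03,"wz":-0.09,"jaw":1},{"x":0.033,"y":-0.03,"wz":-0.09,"jaw":1},{"x":0.033,"y":-0.03,"wz":-0.09,"jaw":1},{"jaw":1},{"jaw":1},{"jaw":1}]'
python3 - <<'E'
from h import *
from scipy.spatial.transform import Rotation as R
s=arm.get_state();M=R.from_rotvec(s['tcp_rot']).as_matrix();print(s['ee_pos'],M.round(4),s['joint_pos'],np.degrees(np.arctan2(M[1,1],M[0,1])))
f=grab('wrist','w1');P=cloud(f)
for n,(z0,z1) in dict(brush=(.15,.19)).items():
    m=(P[...,2]>z0)&(P[...,2]<z1)&(abs(P[...,0]-.618)<.08)&(abs(P[...,1]-.195)<.1)
    m&=(f['image'][...,0].astype(int)-f['image'][...,2]>30)
    print(n,m.sum(),rect(P[m]),np.median(P[m],0))
E
```

```text
[0.21779371 0.55876185 0.2303734 ] [[ 9.317e-01 -3.633e-01 -5.000e-04]
 [-3.633e-01 -9.317e-01 -1.500e-03]
 [ 1.000e-04  1.600e-03 -1.000e+00]] [ 1.53270775e+00  4.07738487e-02  8.39238370e-02 -4.08517474e-04
 -1.61550662e+00 -3.33691356e-01] -111.30039911734409
brush 0 ((0.0, 0.0), (0.0, 0.0), 0.0) [nan nan nan]invalid input
invalid input
  return _methods._mean(a, axis=axis, dtype=dtype,
  ret = um.true_divide(
```

View pics/w1.png

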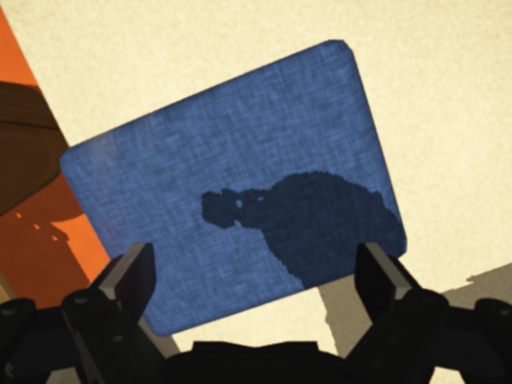

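The wrist picture shows only the blue towels, so the arm hasn't moved. Both calls were refused, possibly because every key has to be given.

```bash
python3 -m crank '[{"x":0.033,"y":-0.03,"z":0,"wx":0,"wy":0,"wz":-0.09,"jaw":1},{"x":0.033,"y":-0.03,"z":0,"wx":0,"wy":0,"wz":-0.09,"jaw":1},{"x":0.033,"y":-0.03,"z":0,"wx":0,"wy":0,"wz":-0.09,"jaw":1},{"x":0.033,"y":-0.03,"z":0,"wx":0,"wy":0,"wz":-0.09,"jaw":1},{"x":0.033,"y":-0.03,"z":0,"wx":0,"wy":0,"wz":-0.09,"jaw":1},{"x":0.033,"y":-0.03,"z":0,"wx":0,"wy":0,"wz":-0.09,"jaw":1},{"x":0.033,"y":-0.03,"z":0,"wx":0,"wy":0,"wz":-0.09,"jaw":1},{"x":0.033,"y":-0.03,"z":0,"wx":0,"wy":0,"wz":-0.09,"jaw":1}]' 30
```

```text
t: 0.95
ee_pos: [0.4829, 0.3175, 0.2311]
tcp_rot: [2.682, -1.636, -0.0]
contact_force: [0.5, -0.2, -0.4]
grip_width: 0.0856
gripper_force: 0.0
```

```bash
python3 -m crank '[{"x":0.033,"y":-0.03,"z":0,"wx":0,"wy":0,"wz":-0.09,"jaw":1},{"x":0.033,"y":-0.03,"z":0,"wx":0,"wy":0,"wz":-0.09,"jaw":1},{"x":0.033,"y":-0.03,"z":0,"wx":0,"wy":0,"wz":-0.09,"jaw":1},{"x":0.033,"y":-0.03,"z":0,"wx":0,"wy":0,"wz":-0.09,"jaw":1},{"x":0,"y":0,"z":0,"wx":0,"wy":0,"wz":0,"jaw":1},{"x":0,"y":0,"z":0,"wx":0,"wy":0,"wz":0,"jaw":1}]'
cat > st.py <<'E'
from h import *
from scipy.spatial.transform import Rotation as R
s=arm.get_state();M=R.from_rotvec(s['tcp_rot']).as_matrix();print(s['t'],s['ee_pos'],'zax',M[:,2].round(4),'yaw y',np.degrees(np.arctan2(M[1,1],M[0,1])),s['joint_pos'].round(2))
E
python3 - <<'E'
import st
from h import *
f=grab('wrist','w2');P=cloud(f)
m=(P[...,2]>.15)&(P[...,2]<.19)&(f['image'][...,0].astype(int)-f['image'][...,2]>30)
print(m.sum(),rect(P[m]),np.median(P[m],0))
E
```

```text
t: 1.55
ee_pos: [0.6143, 0.198, 0.2302]
tcp_rot: [2.346, -2.086, -0.001]
contact_force: [-1.1, -0.0, -0.0]
grip_width: 0.0855
gripper_force: 0.0
1.55 [0.61433013 0.19799059 0.23016348] zax [-1.7e-03 -8.0e-04 -1.0e+00] yaw y -173.28342647263761 [ 0.62  0.16  0.21 -0.   -1.62 -0.5 ]
14769 ((618.3406372070312, 196.0389404296875), (46.311954498291016, 139.4243927001953), 6.116399765014648) [0.6189902  0.1865139  0.16788503]
```

View pics/w2.png

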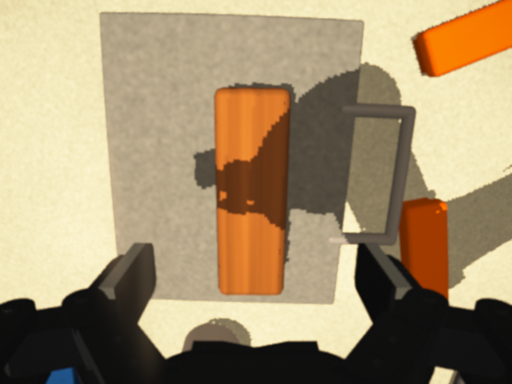

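The picture shows the wooden brush at (252,190), lined up between the fingers, with the handle bar at (403,175). I go down and grip.

```bash
python3 -m crank '[{"x":0.004,"y":-0.002,"z":-0.03,"wx":0,"wy":0,"wz":-0.01,"jaw":1},{"x":0,"y":0,"z":-0.03,"wx":0,"wy":0,"wz":0,"jaw":1},{"x":0,"y":0,"z":-0.02,"wx":0,"wy":0,"wz":0,"jaw":1},{"x":0,"y":0,"z":-0.012,"wx":0,"wy":0,"wz":0,"jaw":1},{"x":0,"y":0,"z":0,"wx":0,"wy":0,"wz":0,"jaw":0},{"x":0,"y":0,"z":0,"wx":0,"wy":0,"wz":0,"jaw":0},{"x":0,"y":0,"z":0,"wx":0,"wy":0,"wz":0,"jaw":0},{"x":0,"y":0,"z":0,"wx":0,"wy":0,"wz":0,"jaw":0}]' 30
python3 -m crank '[{"x":0,"y":0,"z":0,"wx":0,"wy":0,"wz":0,"jaw":0},{"x":0,"y":0,"z":0,"wx":0,"wy":0,"wz":0,"jaw":0},{"x":0,"y":0,"z":0,"wx":0,"wy":0,"wz":0,"jaw":0},{"x":0,"y":0,"z":0,"wx":0,"wy":0,"wz":0,"jaw":0}]'
```

```text
t: 2.4
ee_pos: [0.6186, 0.1975, 0.1414]
tcp_rot: [-2.337, 2.095, -0.002]
contact_force: [-0.5, 1.0, 4.1]
grip_width: 0.0457
gripper_force: 33.0
t: 2.8
ee_pos: [0.6186, 0.1975, 0.1415]
tcp_rot: [-2.337, 2.095, -0.002]
contact_force: [-1.0, 1.1, 4.3]
grip_width: 0.0455
gripper_force: 33.2
```

```bash
python3 -m crank '[{"x":0,"y":0,"z":0.01,"wx":0,"wy":0,"wz":0,"jaw":0},{"x":0,"y":0,"z":0.02,"wx":0,"wy":0,"wz":0,"jaw":0},{"x":0,"y":0,"z":0.03,"wx":0,"wy":0,"wz":0,"jaw":0},{"x":0,"y":0,"z":0.02,"wx":0,"wy":0,"wz":0,"jaw":0},{"x":0,"y":-0.02,"z":0,"wx":0,"wy":0,"wz":0.06,"jaw":0},{"x":0,"y":-0.03,"z":0,"wx":0,"wy":0,"wz":0.1,"jaw":0},{"x":0,"y":-0.03,"z":0,"wx":0,"wy":0,"wz":0.1,"jaw":0},{"x":0,"y":-0.03,"z":0,"wx":0,"wy":0,"wz":0.1,"jaw":0}]' 30
python3 -m crank '[{"x":-0.004,"y":-0.03,"z":0,"wx":0,"wy":0,"wz":0.1,"jaw":0},{"x":-0.003,"y":-0.035,"z":0,"wx":0,"wy":0,"wz":0.11,"jaw":0},{"x":-0.003,"y":-0.035,"z":0,"wx":0,"wy":0,"wz":0.11,"jaw":0},{"x":-0.003,"y":-0.035,"z":0,"wx":0,"wy":0,"wz":0.11,"jaw":0},{"x":-0.003,"y":-0.035,"z":0,"wx":0,"wy":0,"wz":0.11,"jaw":0},{"x":-0.002,"y":-0.035,"z":0,"wx":0,"wy":0,"wz":0.11,"jaw":0},{"x":0,"y":-0.035,"z":0,"wx":0,"wy":0,"wz":0.11,"jaw":0},{"x":0,"y":-0.028,"z":0,"wx":0,"wy":0,"wz":0.11,"jaw":0}]'
python3 -m crank '[{"x":0,"y":0,"z":0,"wx":0,"wy":0,"wz":0,"jaw":0},{"x":0,"y":0,"z":0,"wx":0,"wy":0,"wz":0,"jaw":0}]'
python3 st.py
```

```text
t: 3.6
ee_pos: [0.6177, 0.0859, 0.2193]
tcp_rot: [2.68, -1.639, -0.001]
contact_force: [0.4, 0.0, -0.0]
grip_width: 0.0452
gripper_force: 32.4
t: 4.4
ee_pos: [0.5994, -0.183, 0.2194]
tcp_rot: [3.121, -0.358, -0.001]
contact_force: [0.3, 0.9, -1.1]
grip_width: 0.0455
gripper_force: 32.3
t: 4.6
ee_pos: [0.5997, -0.1815, 0.2191]
tcp_rot: [-3.12, 0.368, 0.001]
contact_force: [-0.0, 1.1, -2.0]
grip_width: 0.0452
gripper_force: 32.3
4.6 [ 0.5997157  -0.18153186  0.21907332] zax [-6.e-04  2.e-04 -1.e+00] yaw y -103.44001551919281 [ 0.02  0.11  0.14 -0.   -1.6   1.31]
```

```bash
python3 -m crank '[{"x":0,"y":0,"z":-0.03,"wx":0,"wy":0,"wz":0,"jaw":0},{"x":0,"y":0,"z":-0.04,"wx":0,"wy":0,"wz":0,"jaw":0},{"x":0,"y":0,"z":-0.04,"wx":0,"wy":0,"wz":0,"jaw":0},{"x":0,"y":0,"z":-0.03,"wx":0,"wy":0,"wz":0,"jaw":0},{"x":0,"y":0,"z":-0.02,"wx":0,"wy":0,"wz":0,"jaw":0},{"x":0,"y":0,"z":-0.02,"wx":0,"wy":0,"wz":0,"jaw":0},{"x":0,"y":0,"z":-0.01,"wx":0,"wy":0,"wz":0,"jaw":0},{"x":0,"y":0,"z":0,"wx":0,"wy":0,"wz":0,"jaw":0}]'
python3 -m crank '[{"x":0,"y":0,"z":-0.004,"wx":0,"wy":0,"wz":0,"jaw":0},{"x":0,"y":0,"z":-0.003,"wx":0,"wy":0,"wz":0,"jaw":0},{"x":0,"y":0,"z":0,"wx":0,"wy":0,"wz":0,"jaw":0}]'
```

```text
t: 5.4
ee_pos: [0.5991, -0.1801, 0.0277]
tcp_rot: [-3.121, 0.363, 0.005]
contact_force: [-0.1, 0.1, -1.4]
grip_width: 0.0455
gripper_force: 32.3
t: 5.7
ee_pos: [0.6001, -0.1809, 0.0226]
tcp_rot: [-3.12, 0.364, -0.001]
contact_force: [-1.4, -0.3, -1.3]
grip_width: 0.0453
gripper_force: 32.3
```

```bash
python3 -m crank '[{"x":0,"y":0,"z":-0.003,"wx":0,"wy":0,"wz":0,"jaw":0},{"x":0,"y":0,"z":-0.002,"wx":0,"wy":0,"wz":0,"jaw":0},{"x":0,"y":0,"z":-0.001,"wx":0,"wy":0,"wz":0,"jaw":0},{"x":0,"y":0,"z":0,"wx":0,"wy":0,"wz":0,"jaw":0}]'
```

```text
t: 6.1
ee_pos: [0.6001, -0.1811, 0.017]
tcp_rot: [3.12, -0.363, 0.001]
contact_force: [-1.3, 0.1, 3.3]
grip_width: 0.0455
gripper_force: 32.8
```

```bash
python3 -m crank '[{"x":0,"y":0,"z":0,"wx":0,"wy":0,"wz":0,"jaw":0.6},{"x":0,"y":0,"z":0,"wx":0,"wy":0,"wz":0,"jaw":0.9},{"x":0,"y":0,"z":0,"wx":0,"wy":0,"wz":0,"jaw":0.9},{"x":0,"y":0,"z":0,"wx":0,"wy":0,"wz":0,"jaw":0.9},{"x":0,"y":0,"z":0.01,"wx":0,"wy":0,"wz":0,"jaw":0.9},{"x":0,"y":0,"z":0.03,"wx":0,"wy":0,"wz":0,"jaw":0.9},{"x":0,"y":0,"z":0.04,"wx":0,"wy":0,"wz":0,"jaw":0.9},{"x":0,"y":0,"z":0.04,"wx":0,"wy":0,"wz":0,"jaw":0.9}]'
python3 -m crank '[{"x":0,"y":0,"z":0.04,"wx":0,"wy":0,"wz":0,"jaw":0.9},{"x":0,"y":0,"z":0.03,"wx":0,"wy":0,"wz":0,"jaw":0.9},{"x":0,"y":0,"z":0.01,"wx":0,"wy":0,"wz":0,"jaw":0.9},{"x":0,"y":0,"z":0,"wx":0,"wy":0,"wz":0,"jaw":0.9}]'
python3 - <<'E'
import st
from h import *
f=grab('wrist','w3');P=cloud(f)
m=(P[...,2]>.03)&(P[...,2]<.09)&(f['image'][...,0].astype(int)-f['image'][...,2]>30)&(abs(P[...,1]+.18)<.1)
print(m.sum(),rect(P[m]),np.median(P[m],0)); Q=P[m]
A=np.c_[Q[:,:2],np.ones(len(Q))];print(np.linalg.lstsq(A,Q[:,2],rcond=None)[0])
E
```

```text
t: 6.9
ee_pos: [0.5996, -0.1811, 0.1382]
tcp_rot: [3.12, -0.363, -0.0]
contact_force: [0.9, -0.1, -0.2]
grip_width: 0.0767
gripper_force: 0.0
t: 7.3
ee_pos: [0.6006, -0.1812, 0.219]
tcp_rot: [-3.12, 0.363, -0.007]
contact_force: [0.4, 0.4, -0.2]
grip_width: 0.077
gripper_force: 0.0
7.3 [ 0.60060449 -0.18117601  0.21895522] zax [ 4.1e-03 -5.0e-04 -1.0e+00] yaw y -103.28551451037372 [ 0.03  0.11  0.13  0.   -1.59  1.31]
8638 ((601.2069091796875, -181.62681579589844), (160.48800659179688, 220.4147186279297), 76.84518432617188) [ 0.61937592 -0.18196633  0.04303983]
[-3.54726775e-02 -7.46556768e-06  6.31420975e-02]
```

View pics/w3.png

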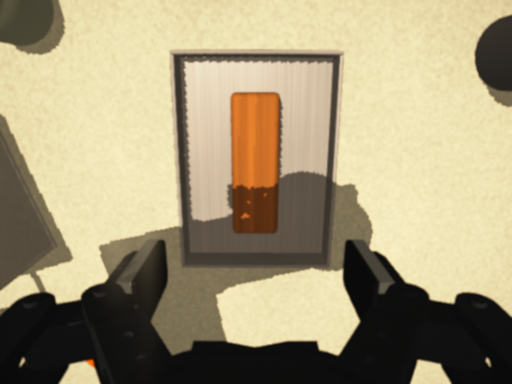

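The brush lies flat in the middle of the tray at (255,163), bristles down, with its top at 43 mm. I move on to above the handle.

```bash
python3 -m crank '[{"x":-0.005,"y":0.02,"z":0,"wx":0,"wy":0,"wz":-0.06,"jaw":0.4},{"x":-0.008,"y":0.03,"z":0,"wx":0,"wy":0,"wz":-0.1,"jaw":0.4},{"x":-0.008,"y":0.03,"z":0,"wx":0,"wy":0,"wz":-0.1,"jaw":0.4},{"x":-0.008,"y":0.03,"z":0,"wx":0,"wy":0,"wz":-0.1,"jaw":0.4},{"x":-0.008,"y":0.03,"z":0,"wx":0,"wy":0,"wz":-0.1,"jaw":0.4},{"x":-0.008,"y":0.03,"z":0,"wx":0,"wy":0,"wz":-0.1,"jaw":0.4},{"x":-0.008,"y":0.03,"z":0,"wx":0,"wy":0,"wz":-0.1,"jaw":0.4},{"x":-0.008,"y":0.03,"z":0,"wx":0,"wy":0,"wz":-0.1,"jaw":0.4}]' 30
python3 -m crank '[{"x":-0.008,"y":0.03,"z":0,"wx":0,"wy":0,"wz":-0.1,"jaw":0.4},{"x":-0.008,"y":0.03,"z":0,"wx":0,"wy":0,"wz":-0.1,"jaw":0.4},{"x":-0.008,"y":0.03,"z":0,"wx":0,"wy":0,"wz":-0.1,"jaw":0.4},{"x":-0.008,"y":0.03,"z":0,"wx":0,"wy":0,"wz":-0.1,"jaw":0.4},{"x":-0.001,"y":0.01,"z":0,"wx":0,"wy":0,"wz":-0.09,"jaw":0.4},{"x":0,"y":0,"z":0,"wx":0,"wy":0,"wz":0,"jaw":0.4},{"x":0,"y":0,"z":0,"wx":0,"wy":0,"wz":0,"jaw":0.4}]'
python3 - <<'E'
import st
from h import *
f=grab('wrist','w4');P=cloud(f)
x,y,z=P[...,0],P[...,1],P[...,2]
m=(z>.115)&(z<.14)&(x<.52)&(y>.1)&(y<.26);v,u=np.nonzero(m);print(m.sum(),u.mean(),v.mean())
Q=P[m];c=np.median(Q,0);print('bar',rect(Q),c,np.percentile(Q,[2,98],axis=0))
m=(z>.12)&(z<.135)&(x>.55)&(x<.76)&(y>.03)&(y<.34);print('lid',m.sum(),rect(P[m]))
f=pickle.load(open('w2.pkl','rb'));P=cloud(f);x,y,z=P[...,0],P[...,1],P[...,2]
m=(z>.115)&(z<.138)&(x>.45)&(x<.76)&(y>.03)&(y<.34);th=np.radians(5.2)
X=x*np.cos(th)+y*np.sin(th);Y=-x*np.sin(th)+y*np.cos(th)
print('w2 binframe X,Y pct',np.percentile(X[m],[.2,1,50,99,99.8]),np.percentile(Y[m&(X>.57)],[.2,99.8]))
b=m&(X<.535);print('bar Y',np.percentile(Y[b],[1,99]))
k=b&(abs(Y[:]-.135)<.035);A=np.polyfit(y[k],x[k],1);print('bar x=a*y+b',A,np.polyval(A,.18),'yaw',-np.degrees(np.arctan(A[0])))
E
```

```text
t: 8.15
ee_pos: [0.5377, 0.0501, 0.2141]
tcp_rot: [2.758, -1.499, -0.004]
contact_force: [0.6, 1.0, 0.1]
grip_width: 0.0343
gripper_force: 0.0
t: 8.85
ee_pos: [0.5055, 0.1787, 0.2148]
tcp_rot: [2.319, -2.116, -0.001]
contact_force: [-0.6, -0.3, 1.1]
grip_width: 0.0342
gripper_force: 0.0
8.85 [0.50552211 0.17865074 0.21481465] zax [-0.0021 -0.0015 -1.    ] yaw y -174.75681748420516 [ 0.71 -0.13 -0.11 -0.   -1.59 -0.62]
2331 252.67824967824967 190.8146718146718
bar ((512.6248779296875, 179.0549774169922), (21.756662368774414, 108.47599792480469), 4.156791687011719) [0.50799102 0.17646193 0.12822883] [[0.50003181 0.12626981 0.12485739]
 [0.51880926 0.23104957 0.13001007]]
lid 51171 ((621.234375, 191.02227783203125), (249.33892822265625, 147.98158264160156), 83.20771789550781)
w2 binframe X,Y pct [0.51795978 0.52092861 0.66320208 0.73815108 0.73981414] [0.0218285  0.23991242]
bar Y [0.07809191 0.18484332]
bar x=a*y+b [-0.08379319  0.52334871] 0.5082659374128442 yaw 4.789806953774702
```

View pics/w4.png

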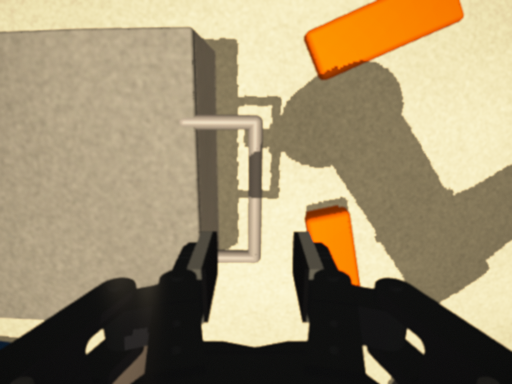

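The bar runs along column 255, centred between the fingers, and the inner finger clears the bin wall. I go down and grip.

```bash
python3 -m crank '[{"x":0.001,"y":0,"z":-0.03,"wx":0,"wy":0,"wz":0,"jaw":0.4},{"x":0,"y":0,"z":-0.03,"wx":0,"wy":0,"wz":0,"jaw":0.4},{"x":0,"y":0,"z":-0.025,"wx":0,"wy":0,"wz":0,"jaw":0.4},{"x":0,"y":0,"z":-0.015,"wx":0,"wy":0,"wz":0,"jaw":0.4},{"x":0,"y":0,"z":-0.01,"wx":0,"wy":0,"wz":0,"jaw":0.4},{"x":0,"y":0,"z":0,"wx":0,"wy":0,"wz":0,"jaw":0.4}]' 40
```

```text
t: 9.5
ee_pos: [0.5067, 0.1784, 0.1053]
tcp_rot: [2.317, -2.119, -0.001]
contact_force: [0.3, -0.5, -0.1]
grip_width: 0.0341
gripper_force: 0.0
```

```bash
python3 -m crank '[{"x":0,"y":0,"z":0,"wx":0,"wy":0,"wz":0,"jaw":0},{"x":0,"y":0,"z":0,"wx":0,"wy":0,"wz":0,"jaw":0},{"x":0,"y":0,"z":0,"wx":0,"wy":0,"wz":0,"jaw":0},{"x":0,"y":0,"z":0,"wx":0,"wy":0,"wz":0,"jaw":0},{"x":0,"y":0,"z":0,"wx":0,"wy":0,"wz":0,"jaw":0}]' 40
python3 - <<'E'
import numpy as np
c,s=np.cos(np.radians(5)),np.sin(np.radians(5));p=None
for d in range(0,61,3):
    t=np.radians(d);X=-.22*np.cos(t)+.004*np.sin(t);Z=.22*np.sin(t)+.004*np.cos(t)
    q=np.array([X*c,X*s,Z])
    if p is not None: print(d,(q-p).round(4))
    p=q
E
```

```text
t: 10.0
ee_pos: [0.5056, 0.1789, 0.1077]
tcp_rot: [2.317, -2.119, -0.003]
contact_force: [-10.8, -0.9, 5.6]
grip_width: 0.0085
gripper_force: 39.3
3 [0.0005 0.     0.0115]
6 [0.0011 0.0001 0.0115]
9 [0.0017 0.0001 0.0114]
12 [0.0023 0.0002 0.0113]
15 [0.0029 0.0003 0.0112]
18 [0.0035 0.0003 0.011 ]
21 [0.004  0.0004 0.0108]
24 [0.0046 0.0004 0.0106]
27 [0.0051 0.0004 0.0103]
30 [0.0057 0.0005 0.01  ]
33 [0.0062 0.0005 0.0097]
36 [0.0067 0.0006 0.0094]
39 [0.0072 0.0006 0.009 ]
42 [0.0076 0.0007 0.0086]
45 [0.008  0.0007 0.0082]
48 [0.0085 0.0007 0.0078]
51 [0.0089 0.0008 0.0073]
54 [0.0092 0.0008 0.0068]
57 [0.0096 0.0008 0.0064]
60 [0.0099 0.0009 0.0058]
```

```bash
python3 -m crank '[{"x":-0.001,"y":0,"z":0.006,"wx":0,"wy":0,"wz":0,"jaw":0},{"x":0,"y":0,"z":0.0055,"wx":0,"wy":0,"wz":0,"jaw":0},{"x":0.001,"y":0,"z":0.0115,"wx":0,"wy":0,"wz":0,"jaw":0},{"x":0.0017,"y":0,"z":0.0114,"wx":0,"wy":0,"wz":0,"jaw":0},{"x":0.0023,"y":0,"z":0.0113,"wx":0,"wy":0,"wz":0,"jaw":0},{"x":0.0029,"y":0.0003,"z":0.0112,"wx":0,"wy":0,"wz":0,"jaw":0},{"x":0,"y":0,"z":0,"wx":0,"wy":0,"wz":0,"jaw":0}]'
```

```text
t: 10.7
ee_pos: [0.514, 0.1796, 0.1657]
tcp_rot: [-2.318, 2.119, 0.001]
contact_force: [-6.1, 1.7, 0.2]
grip_width: 0.0085
gripper_force: 39.1
```

```bash
python3 -m crank '[{"x":0.003,"y":0.0003,"z":0.011,"wx":0,"wy":0,"wz":0,"jaw":0},{"x":0.004,"y":0.0004,"z":0.0108,"wx":0,"wy":0,"wz":0,"jaw":0},{"x":0.0046,"y":0.0004,"z":0.0106,"wx":0,"wy":0,"wz":0,"jaw":0},{"x":0.0051,"y":0.0004,"z":0.0103,"wx":0,"wy":0,"wz":0,"jaw":0},{"x":0.0057,"y":0.0005,"z":0.01,"wx":0,"wy":0,"wz":0,"jaw":0},{"x":0.0062,"y":0.0005,"z":0.0097,"wx":0,"wy":0,"wz":0,"jaw":0},{"x":0.0067,"y":0.0006,"z":0.0094,"wx":0,"wy":0,"wz":0,"jaw":0},{"x":0,"y":0,"z":0,"wx":0,"wy":0,"wz":0,"jaw":0}]'
```

```text
t: 11.5
ee_pos: [0.5497, 0.1825, 0.239]
tcp_rot: [-2.317, 2.118, -0.001]
contact_force: [-10.1, 2.3, 6.4]
grip_width: 0.0082
gripper_force: 39.8
```

```bash
python3 -m crank '[{"x":0.006,"y":0.0006,"z":0.009,"wx":0,"wy":0,"wz":0,"jaw":0},{"x":0.0072,"y":0.0007,"z":0.0086,"wx":0,"wy":0,"wz":0,"jaw":0},{"x":0.008,"y":0.0007,"z":0.0082,"wx":0,"wy":0,"wz":0,"jaw":0},{"x":0.0085,"y":0.0007,"z":0.0078,"wx":0,"wy":0,"wz":0,"jaw":0},{"x":0.0089,"y":0.0008,"z":0.0073,"wx":0,"wy":0,"wz":0,"jaw":0},{"x":0.0092,"y":0.0008,"z":0.0068,"wx":0,"wy":0,"wz":0,"jaw":0},{"x":0,"y":0,"z":0,"wx":0,"wy":0,"wz":0,"jaw":0}]'
```

```text
t: 12.2
ee_pos: [0.5983, 0.1865, 0.2872]
tcp_rot: [-2.315, 2.118, -0.005]
contact_force: [-5.4, 1.4, 6.7]
grip_width: 0.009
gripper_force: 40.3
```

```bash
python3 -m crank '[{"x":0.0094,"y":0.0008,"z":0.0064,"wx":0,"wy":0,"wz":0,"jaw":0},{"x":0.0096,"y":0.0009,"z":0.0058,"wx":0,"wy":0,"wz":0,"jaw":0},{"x":0,"y":0,"z":0,"wx":0,"wy":0,"wz":0,"jaw":0},{"x":0,"y":0,"z":0,"wx":0,"wy":0,"wz":0,"jaw":0},{"x":0,"y":0,"z":0,"wx":0,"wy":0,"wz":0,"jaw":0}]'
python3 - <<'E'
import st
from h import *
s=grab('scene','s2');t=grab('top','t2')
P=cloud(s);x,y,z=P[...,0],P[...,1],P[...,2]
I=s['image'].astype(int)
# lid plane slope: points between hinge and handle on the outer (far) face
m=(x>.63)&(x<.75)&(y>.1)&(y<.28)&(z>.135)&(z<.28)
X=(x-.7245)*np.cos(.087)+(y-.198)*np.sin(.087)
m&=(X<.01)
q=np.polyfit(z[m],X[m],1);r=X[m]-np.polyval(q,z[m]);print(m.sum(),'lid angle',90-np.degrees(np.arctan(-q[0])),np.median(abs(r)))
T=cloud(t);a=(T[...,2]>.036)&(T[...,2]<.06)&(abs(T[...,0]-.6)<.1)&(abs(T[...,1]+.18)<.08)&(t['image'][...,0].astype(int)-t['image'][...,2]>50)
print('brush',rect(T[a]),T[a][:,2].mean())
cv2.imwrite('pics/s2b.png',cv2.resize(s['image'][:,:,::-1],(800,600),interpolation=cv2.INTER_CUBIC))
E
```

```text
t: 12.7
ee_pos: [0.6165, 0.188, 0.2991]
tcp_rot: [-2.315, 2.118, -0.005]
contact_force: [-5.5, 1.1, 7.0]
grip_width: 0.0084
gripper_force: 40.1
12.7 [0.61654831 0.18796104 0.29914071] zax [ 4.7e-03  9.0e-04 -1.0e+00] yaw y -174.90877183891544 [ 0.61  0.17  0.35  0.   -1.74 -0.52]
2426 lid angle 59.30785571536678 0.0020359662580110727
brush ((602.4391479492188, -180.23080444335938), (44.107994079589844, 136.92892456054688), 76.34365844726562) 0.04329774681729104
```

View pics/s2b.png

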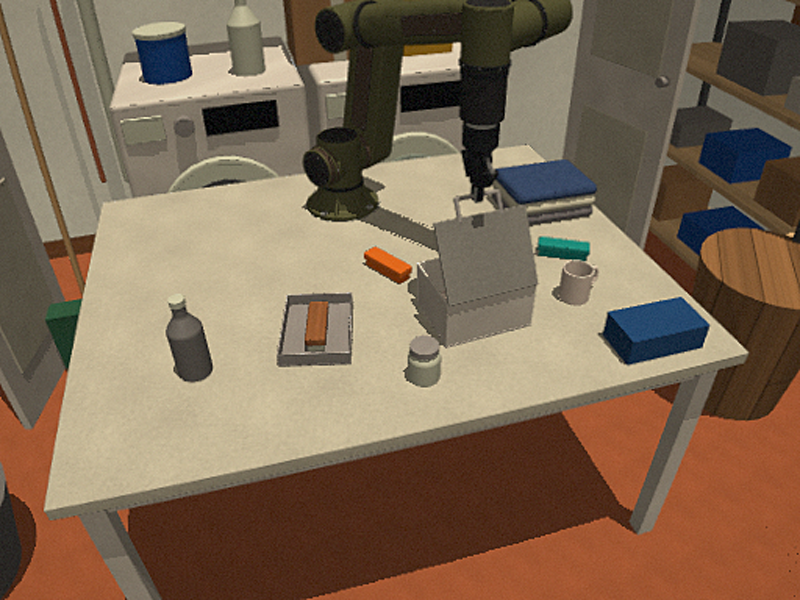

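The lid is held open at about 59° by the bar at (480,200). The brush lies flat in the tray at (316,323), and the bottle, mug and jar haven't moved. I hand the job in.

```bash
python3 -c "
from workcell import arm
print(arm.job_done())"
```

```text
the job is handed in; nothing more can be done
None
```

I handed the job in with the brush flat, bristles down, in the tray, the lid held by its handle at about 59°, and the bottle, mug and jar where they stood; the hand-in gave no verdict.

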